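# Lid from the rack onto the clip-top tin

## Robot

A 6-joint arm with a two-finger parallel gripper is mounted at the origin on the work surface. World frame = base frame: x ahead of the robot, y to its left, z up, the work surface at z = 0. Lengths are in m, angles in rad, forces in N, time in s.
With the tool pointing down it reaches from about 0.3 to 0.75 m from the base axis. Payload 8.5 kg.
Tool frame: the origin (TCP) lies at the very end of the fingers, on their centre line; the grasp point (between the pads) lies 19 mm behind it; y points along the fingers, x is the direction in which the jaws open and shut, and the axes are right-handed (so a half turn about y gives the same grasp; the last joint's range is limited). The gripper opens to 85 mm and grips with 20 to 120 N. Pads are 22 mm wide; open, the fingers measure 114 mm over their backs; the gripper's body (76 mm by 85 mm) begins 54 mm behind the grasp point. The pads swing forward as they close: fully open they stand 13 mm farther back than shut.
Start: joints at [0.922, 0.381, 1.297, -0, 1.464, -0.215], TCP at [0.231, 0.499, 0.231] pointing down, gripper open.
Joint ranges: [-3.11, 3.11], [-0.89, 2.33], [0.22, 2.48], [-1.42, 4.56], [0.17, 2.85], [-2.88, 2.88]. Speed limits (rad/s): [2.39, 2.39, 3.14, 3.14, 3.14, 3.14].

## Interface

Orientations are given as a unit quaternion [w, x, y, z].
In Python, from station import arm, effector, monitor, optics gives the robot as it stands. The module is installed in compiled form; this text tells all that it offers. Calls block until the motion is done:
- arm.goto(position, orientation): joint-space move of the TCP to a pose.
- arm.servo_line(position, feed=0.15, frame=None, until_force=None): straight line of the TCP; frame=None keeps the orientation; feed is the mean speed in m/s. With until_force (N) it stops when the force on the tool has changed by that much, and returns True; else False.
- arm.move_j(angles): joint-space move.
- effector.move_gripper(opening, grasp_force=None): opening from 0.0 (shut) to 1.0 (fully open); grasp_force is the grip in N (None keeps the last); returns when the fingers have stopped.
- arm.sleep(seconds).
- arm.inverse_kinematics(position, orientation): joint angles nearest the present ones, or None.
- monitor.state(): the state.
- optics.capture(name): name is "scene" or "top" or "wrist"; returns a dict with "img" (384x512x3 uint8, blue, green, red), "depth" (384x512 float32, m along the optical axis (not along the pixel's ray), 0 where there is no reading), "vfov" (degrees; the focal length in pixels is half the picture's height over the tangent of half this angle, whatever the lens; pixels are square), "cx", "cy" (the principal point, pixels), "rvec" (rotation vector, rad) and "tvec" (3), from world to camera coordinates, as OpenCV has them. Camera axes: x right, y down, z forward; pixel columns grow to the right and rows downward; lengths in m; the calibration is good to about 2 mm. A picture is of the moment at which its call begins.
A pose or a line that the arm cannot do raises arm.PlanningError and nothing moves.
- arm.finish_job(): hands the job in, once; it reports no verdict.
The state is a dict: "time": time; "q": joint angles; "qd": joint speeds; "joint_efforts": joint torques, N m; "ee_pos": TCP position; "tool_rot": TCP orientation; "wrist_force": force on the tool from outside, world axes, zero at the start; "moment": the same for the moment, N m; "width": opening from 0.0 (shut) to 1.0 (fully open).
Only numpy, scipy, OpenCV 4.12 (cv2) and the standard library are available. Lean on these libraries where they do the work, as an engineer would, in place of code of your own. Each camera call takes 0.05 s, during which the arm holds its last target.

## Task

Take the larger bamboo lid out of the lid rack and lay it flat on the trivet with its grip up, letting go of it there. Then take it by its grip, set it into the open steel tin without dropping it in, and press it down until both ends have clicked under their catches and it is fully home. Leave the smaller lid in its slot and everything else on the counter where it stands.

Things in the scene. Friction and masses are not known exactly. Their poses are not given: they have to be found in the camera images.
- lid: Larger of two bamboo lids standing on edge in the rack: plate 130 long (y) x 90 wide (z) x 8 mm (x), about 0.12 kg. Origin: centre of the plate. x: out of the face that bears the grip; it points to the rack's +x while standing (lean up to 3 deg) and up once laid flat. z points up while standing: top edge 45 mm above the origin, free to pinch above the posts.
- lid_grip (a point): Middle of the lid's grip, 21 mm from the plate's centre along the lid's x. The grip is a solid bamboo block at the middle of the outer face: it stands out 34 mm from that face (lid x from +4 to +38 mm), 44 mm long along lid y, 12 mm wide along lid z. Axes as the lid's.
- lid_end_a (a point): Point in the middle of the plate's thickness, 50 mm from the lid's centre along its +y, a good place to press one end (the plate's upper face is 4 mm higher when it lies flat).
- lid_end_b (a point): The same at the other end, 50 mm along the lid's -y.
- small_lid: The smaller bamboo lid, bystander: as the lid but only 80 mm long (also 90 mm wide, 8 mm thick, same grip and axes). It stands in the rack's other slot and stays there.
- rack: Steel lid rack fixed to the counter, base 150 (x) x 100 x 6 mm. Origin: centre of its underside, z up. Two slots across it, centred at x = -40 and +40 mm, 10 mm wide between thin posts at y = -33 and +33 mm that reach 51 mm above the counter. A lid stands lengthwise along the rack's y on the base and lifts straight out. Which lid is in which slot varies.
- trivet: Round dark silicone trivet fixed flat on the counter, radius 85 mm, 6 mm thick. Origin at the centre of its underside.
- tin: Open steel tin fixed to the counter, 103 mm wide (x), 142 mm long (y). Origin: centre of its underside, z up. The lid goes inside the rim, lengthwise along y either way round, grip up. Long walls 77 mm high with a lip flared out to 87 mm; gap 2.5 mm beside the lid on each long side, 2 mm at each end. A spring catch stands at the middle of each short end.
- tin_seat (a point): Centre of the ledge that the lid rests on when fully home, 55 mm above the counter (plate's top face then at 63 mm); axes as the tin's. A lid only set down level rests on the two catch noses instead, its underside about 72 mm above the counter, until pressed.
- catch_a (a joint): Outward travel (m) of the spring catch at the tin's +y end: 0 closed, at most 0.009. 30 mm wide; its sloping nose, 66 to 82 mm above the counter, overhangs the lid's end by 4 mm. Pressing that end of the lid down (roughly 4 to 12 N) pushes the nose out until it springs back over the plate's top face and holds it down.
- catch_b (a joint): The same at the tin's -y end.
- mill: Bystander: orange pepper mill, 54 mm across, 200 mm tall, upright. Origin at the centre of its underside.
- jug: Bystander: glass measuring jug, 100 mm across, 125 mm tall, with a handle on its +y side reaching about 40 mm out. Origin at the centre of its underside.
- shaker: Bystander: glass salt shaker, 40 mm across, 70 mm tall. Origin at the centre of its underside.
- ramekin: Bystander: white ramekin, 68 mm across, 40 mm tall. Origin at the centre of its underside.
- mug: Bystander: white mug, 80 mm across, 90 mm tall, handle at its +y side. Origin at the centre of its underside.
There are look-alikes about, which are no part of the job. What is shaped like the tin but purple is not meant.

How it is judged:
By the outcome, as a careful person would: the job done as asked, in the order asked, and still so for the second after the job is handed in, with the robot touching nothing.
It also fails if it takes over 72 s, if anything falls off the work surface, if the arm or the gripper's body presses on something with over 40 N, if the wrist force passes 120 N, or if a joint passes its speed limit or range.

## Working session

There is one attempt and no reset: what is moved stays moved. The work goes in short steps, each a Python script; the robot and the scene stay as the last script left them, time stands still between calls to the robot, and variables do not carry over. Pictures are saved under pics/ and viewed, and the job is handed in when it is done.

```bash
mkdir -p pics; ls
cat > h.py <<'E'
import numpy as np, cv2
from scipy.spatial.transform import Rotation as R
from station import arm, effector, monitor, optics
def cap(n):
    c=optics.capture(n); h,w=c["img"].shape[:2]
    f=h/2/np.tan(np.radians(c["vfov"])/2)
    c["f"]=f; c["Rm"]=cv2.Rodrigues(np.array(c["rvec"],float))[0]; c["t"]=np.array(c["tvec"],float).ravel()
    return c
def cloud(c):
    h,w=c["depth"].shape; u,v=np.meshgrid(np.arange(w),np.arange(h)); d=c["depth"]
    P=np.stack([(u-c["cx"])/c["f"]*d,(v-c["cy"])/c["f"]*d,d],-1)
    return (P-c["t"])@c["Rm"]
def ray(c,u,v,z):
    d=c["Rm"].T@np.array([(u-c["cx"])/c["f"],(v-c["cy"])/c["f"],1]); o=-c["Rm"].T@c["t"]
    return o+d*(z-o[2])/d[2]
def proj(c,p):
    q=c["Rm"]@np.array(p)+c["t"]; return q[:2]/q[2]*c["f"]+np.array([c["cx"],c["cy"]])
E
python3 - <<'E'
from h import *
for n in("scene","top","wrist"):
    c=cap(n); cv2.imwrite(f"pics/{n}0.png",c["img"]); np.savez(f"{n}0.npz",**c)
    print(n,c["vfov"],c["cx"],c["cy"],-c["Rm"].T@c["t"], (c["depth"]>0).mean())
s=monitor.state(); print(s)
E
```

```text
pics
scene 50.26412006503586 252.01648252659206 187.6262650656441 [1.2104872  0.05948381 1.07420162] 0.9960378011067709
top 44.432698175005825 261.49568091249233 188.32092114371574 [ 0.42718336 -0.12908292  1.49673267] 0.9959716796875
wrist 60.555907836620236 254.9642998397396 190.94878905347196 [0.1600923  0.53123472 0.37345503] 0.9962209065755209
{'time': 0.15, 'q': array([ 9.21691068e-01,  3.81075177e-01,  1.29804021e+00, -1.22437504e-05,
        1.46361885e+00, -2.15320143e-01]), 'qd': array([-0.00029577, -0.00224257, -0.00079755,  0.00165244,  0.00203826,
        0.00131321]), 'joint_efforts': array([ 2.50646364e-03, -4.48631930e+01, -2.31346875e+01, -1.03367638e-04,
        3.79773293e-03,  1.69893241e-05]), 'ee_pos': array([0.23104541, 0.49886921, 0.23085105]), 'tool_rot': array([-0.59573946,  0.59602675,  0.38031054, -0.38106496]), 'wrist_force': array([-0.12618514, -0.0488763 ,  0.79345776]), 'moment': array([0.04735888, 0.0128791 , 0.00745942]), 'width': 0.9999091516996729}
```

View pics/scene0.png

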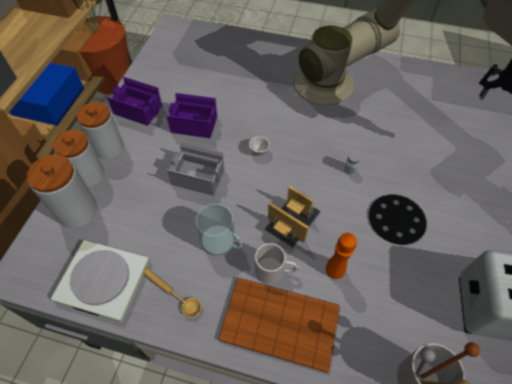

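View pics/top0.png

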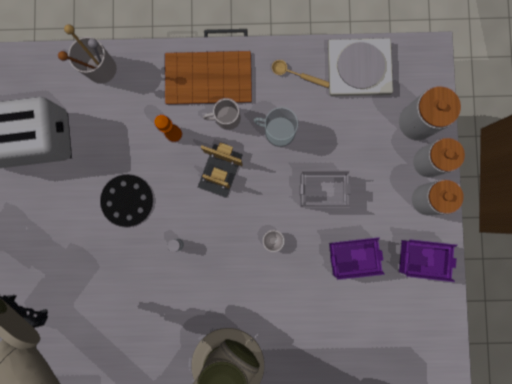

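The scene view shows the rack near (292,215), the steel tin at (197,170), the trivet at (397,218), and two purple decoys. In the top view they are at (220,170), (325,188) and (127,200). I'll enlarge these areas and take measurements.

Run:
```python
from h import *
c=dict(np.load("top0.npz")); im=c["img"]
a=cv2.resize(im[130:210,180:260],None,fx=5,fy=5,interpolation=cv2.INTER_CUBIC)
b=cv2.resize(im[150:230,285:365],None,fx=5,fy=5,interpolation=cv2.INTER_CUBIC)
cv2.imwrite("pics/top_crop.png",np.hstack([a,b]))
P=cloud(c)
hsv=cv2.cvtColor(im,cv2.COLOR_BGR2HSV)
z=P[...,2]
print("counter z",np.median(z[100:300,50:400]))
# bamboo/high points in rack
reg=np.zeros_like(z,bool); reg[130:205,185:255]=1
print("rack area hsv", [ (x,y,hsv[y,x].tolist(),P[y,x].round(3).tolist()) for x,y in [(222,155),(215,181),(226,149),(220,175),(210,165),(325,175),(325,188),(127,200)]])
np.set_printoptions(linewidth=250)
print((z[135:200:2,190:256:3]*1000).astype(int))
```

```text
counter z 0.0010964540105256738
rack area hsv [(222, 155, [18, 115, 124], [0.642, -0.002, 0.098]), (215, 181, [19, 130, 108], [0.564, 0.02, 0.098]), (226, 149, [19, 119, 152], [0.667, -0.01, 0.055]), (220, 175, [20, 120, 153], [0.586, 0.009, 0.058]), (210, 165, [120, 15, 50], [0.623, 0.045, 0.013]), (325, 175, [140, 15, 103], [0.579, -0.314, 0.058]), (325, 188, [145, 12, 128], [0.543, -0.319, 0.004]), (127, 200, [90, 13, 20], [0.518, 0.312, 0.004])]
[[  -1    2    4    0   -6   -1    5   -1   -5    1   -1    1    0    4   -3   -4    3    1    4    4   -1    6]
 [   4   -1    4    0    0    5   -3    7    4    0    0    0   -4    4   -1   -4    6   -3    3    3    0   -2]
 [  -1    0    0    0   -1    3   -7   -2    2    3   -1    3    0    1    0    3   -3   -1   -3   -4   -4   -1]
 [  -2   -1   -1   -1   -4    4    1    6    3    0    2   -1    3    0    3   -1    5    1    3    2    2    4]
 [   1    1    0   -2    0    3   -2    0   -3    0   56    1   -1    0    3    4   -4   -1    0   -3    0   -1]
 [  -2    4    0   -1    6   -1    2    4   10    7   59   57   62   -5    3    1
[... 2383 characters left out ...]
   -2    3    0    0]
 [  -4   -3    0    2   10   14    1    5   15    9    3    3    9    1   -2   -4    1    4    1   -2   -2    4]
 [   2    0    0    2    2    2    0    8    6    6    6    7   10    0   -5   -1    0    3   -2   -1    1    0]
 [   8    0   -1    1   -3    3    6   -4    1    3    1    7    5   -8   -3   -1   -2    2    0    0   -3   -1]
 [  -4    0    3   -6    2    4    0    4    0    0    4    9    7    1    0    4   -2   -2   -3   -1    6   -2]
 [   1    0    1    3    2    2    3    1    1    1    0    0    1    1    0    3    2    5    1    3   -2    1]
 [  -3    0   -2   -2   -1   -1   -1   -1   -2   -3    2   -1   -8   -4   -2    0    0   -2    0    0   -1    1]]
```

View pics/top_crop.png

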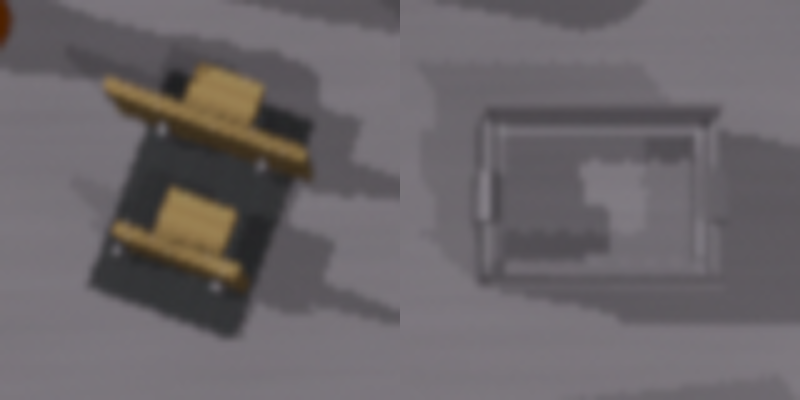

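Run:
```python
from h import *
np.set_printoptions(precision=4,suppress=True,linewidth=200)
for n in("top","scene"):
    c=dict(np.load(n+"0.npz")); im=c["img"]; P=cloud(c); z=P[...,2]; x=P[...,0]; y=P[...,1]
    def box(a,b,d,e): return (x>a)&(x<b)&(y>d)&(y<e)
    hsv=cv2.cvtColor(im,cv2.COLOR_BGR2HSV)
    bam=(hsv[...,0]>12)&(hsv[...,0]<28)&(hsv[...,1]>70)
    for nm,m in(("big",box(.595,.70,-.09,.09)),("small",box(.53,.60,-.06,.07))):
        k=bam&m&(z>.09)&(z<.105); p=P[k]; 
        r=cv2.minAreaRect((p[:,:2]*1000).astype(np.float32)); d=np.linalg.svd(p[:,:2]-p[:,:2].mean(0))[2][0]; 
        print(n,nm,k.sum(),p.mean(0),r,np.degrees(np.arctan2(d[1],d[0])))
    m=box(.42,.62,.2,.42)&(z<.03)&(hsv[...,2]<60)&(z>-.02)
    m=cv2.morphologyEx(m.astype(np.uint8),cv2.MORPH_CLOSE,np.ones((9,9)))
    cn=max(cv2.findContours(m,0,1)[0],key=cv2.contourArea)
    q=np.array([ray(c,u,v,.006) for u,v in cn[:,0]]); r=cv2.minEnclosingCircle((q[:,:2]).astype(np.float32)); print("trivet",r,q.mean(0))
    k=box(.45,.65,-.45,-.2)&(z>.035)&(z<.1); p=P[k]
    print("tin",k.sum(),cv2.minAreaRect((p[:,:2]*1000).astype(np.float32)))
    k=box(.45,.65,-.45,-.2)&(z>.075)&(z<.1); p=P[k]
    print("tin lip",k.sum(),cv2.minAreaRect((p[:,:2]*1000).astype(np.float32)), p.mean(0))
def down(yaw): # tool y down, jaw x axis at yaw
    X=np.array([np.cos(yaw),np.sin(yaw),0]);Y=np.array([0,0,-1.]);return np.stack([X,Y,np.cross(X,Y)],1)
print("start jaw yaw",R.from_quat(monitor.state()["tool_rot"][[1,2,3,0]]).as_matrix())
c=dict(np.load("wrist0.npz")); print(c["Rm"])
# IK lay test
for th in(15,20,30,40):
  for az in range(-180,180,20):
    a=np.radians(az);t=np.radians(th);h=np.array([np.cos(a),np.sin(a),0])
    Y=h*np.cos(t)-np.array([0,0,np.sin(t)]); 
    Xj=h*np.sin(t)+np.array([0,0,np.cos(t)])
    M=np.stack([Xj,Y,np.cross(Xj,Y)],1)
    ctr=np.array([.518,.312,0]); tcp=ctr-h*.03+np.array([0,0,.045])
    for s in(1,-1):
        Ms=M@np.diag([s,1,s]); q=R.from_matrix(Ms).as_quat()
        j=arm.inverse_kinematics(tcp,q[[3,0,1,2]])
        if j is not None: print(th,az,s,np.array(j))
```

```text
top big 122 [0.646  0.0031 0.0961] ((645.90380859375, 1.9094467163085938), (127.86250305175781, 8.575235366821289), 68.67522430419922) -111.24528752771985
top small 75 [0.5674 0.0214 0.0964] ((567.5263671875, 21.484798431396484), (80.19342803955078, 8.126496315002441), 68.58499145507812) -111.2657437473177
trivet ((0.5176981687545776, 0.3131559491157532), 0.08415749669075012) [0.5171 0.3135 0.006 ]
tin 853 ((533.9793090820312, -310.1192932128906), (151.86141967773438, 109.52474212646484), 88.8111801147461)
tin lip 341 ((533.9796142578125, -310.1065368652344), (151.77122497558594, 109.52474212646484), 88.8111801147461) [ 0.533  -0.3107  0.0832]
scene big 164 [0.6483 0.0054 0.0961] ((646.3653564453125, 4.725460052490234), (127.24827575683594, 11.988473892211914), 69.28519439697266) 68.96307946817959
scene small 85 [0.5694 0.0219 0.0961] ((569.218505859375, 23.675861358642578), (78.82292938232422, 9.173057556152344), 67.76322174072266) 68.72716263062746
trivet ((0.5191820859909058, 0.31385481357574463), 0.08494984358549118) [0.5204 0.3142 0.006 ]
tin 1237 ((535.409912109375, -309.015197
[... 6882 characters left out ...]
 ]
40 60 1 [-0.0057  0.6265  1.9842  1.5732  0.7283 -2.4196]
40 60 -1 [-0.0057  0.6265  1.9842  1.5732  0.7283  0.722 ]
40 80 1 [-0.0616  0.6745  1.7981  1.1607  0.9791 -2.3048]
40 80 -1 [-0.0616  0.6745  1.7981  1.1607  0.9791  0.8368]
40 100 1 [-0.0528  0.7463  1.5716  0.9027  1.2555 -2.2907]
40 100 -1 [-0.0528  0.7463  1.5716  0.9027  1.2555  0.8509]
40 120 1 [-0.0037  0.8327  1.3292  0.7241  1.5327 -2.3405]
40 120 -1 [-0.0037  0.8327  1.3292  0.7241  1.5327  0.8011]
40 140 1 [ 0.0694  0.9245  1.0878  0.5773  1.7964 -2.4417]
40 140 -1 [0.0694 0.9245 1.0878 0.5773 1.7964 0.6999]
40 160 1 [ 0.1564  1.0129  0.864   0.4271  2.0324 -2.5998]
40 160 -1 [0.1564 1.0129 0.864  0.4271 2.0324 0.5417]
```

View pics/wrist0.png

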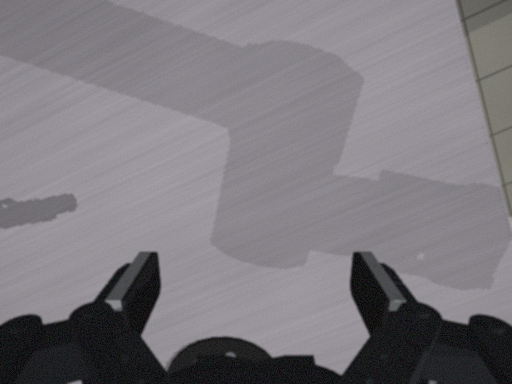

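```bash
cat >> h.py <<'E'
np.set_printoptions(precision=4,suppress=True,linewidth=200)
def wq(M): return R.from_matrix(M).as_quat()[[3,0,1,2]]
def down(deg):
    y=np.radians(deg); X=np.array([np.cos(y),np.sin(y),0]);Y=np.array([0,0,-1.]);return wq(np.stack([X,Y,np.cross(X,Y)],1))
def lay(az,th,s=-1):
    a=np.radians(az);t=np.radians(th);h=np.array([np.cos(a),np.sin(a),0]);u=np.array([0,0,1.])
    Y=h*np.cos(t)-u*np.sin(t); X=s*(h*np.sin(t)+u*np.cos(t)); return wq(np.stack([X,Y,np.cross(X,Y)],1))
def st(k=""):
    s=monitor.state(); print(k,"t %.2f"%s["time"],"p",s["ee_pos"],"F",s["wrist_force"],"w %.3f"%s["width"]); return s
E
python3 - <<'E'
from h import *
ik=arm.inverse_kinematics
for p,ds in(((.646,.003,.07),(-21.3,158.7)),((.646,.003,.33),(-21.3,158.7)),((.534,-.31,.2),(-1.2,178.8,88.8,-91.2)),((.518,.312,.05),(100,-80,10,-170))):
    for d in ds: print(p,d,ik(p,down(d)))
for s in(1,-1):
    for th in(20,60): print(s,th,ik((.518,.36,.2),lay(-80,th,s)))
E
```

```text
(0.646, 0.003, 0.07) -21.3 [-0.1783  0.6885  1.2334 -0.      1.2197  0.1935]
(0.646, 0.003, 0.07) 158.7 None
(0.646, 0.003, 0.33) -21.3 [-0.1783  0.5261  0.7785 -0.      1.837   0.1935]
(0.646, 0.003, 0.33) 158.7 None
(0.534, -0.31, 0.2) -1.2 [-0.7174  0.5218  1.1511 -0.      1.4687 -0.6965]
(0.534, -0.31, 0.2) 178.8 [-0.7174  0.5218  1.1511  0.      1.4687  2.4451]
(0.534, -0.31, 0.2) 88.8 [-0.7174  0.5218  1.1511 -0.      1.4687 -2.2673]
(0.534, -0.31, 0.2) -91.2 [-0.7174  0.5218  1.1511 -0.      1.4687  0.8743]
(0.518, 0.312, 0.05) 100 [ 0.3466  0.6521  1.3842 -0.      1.1053 -1.3988]
(0.518, 0.312, 0.05) -80 [ 0.3466  0.6521  1.3842 -0.      1.1053  1.7428]
(0.518, 0.312, 0.05) 10 [ 0.3466  0.6521  1.3842 -0.      1.1053  0.172 ]
(0.518, 0.312, 0.05) -170 None
1 20 [ 0.7445  0.9257  0.8276 -1.0745  2.0225  1.9728]
1 60 [ 0.6064  0.6861  0.9412 -0.478   1.7315  1.9772]
-1 20 [ 0.7445  0.9257  0.8276 -1.0745  2.0225 -1.1688]
-1 60 [ 0.6064  0.6861  0.9412 -0.478   1.7315 -1.1644]
```

Run:
```python
from h import *
arm.goto((.534,-.29,.25),down(-1.2)); st("tin")
c=cap("wrist"); cv2.imwrite("pics/wtin.png",c["img"]); np.savez("wtin.npz",**c)
h=np.array([np.cos(np.radians(-21.3)),np.sin(np.radians(-21.3)),0])
arm.goto(np.array((.646,.003,.235))+np.array((-h[1],h[0],0))*.02,down(-21.3)); st("rack")
c=cap("wrist"); cv2.imwrite("pics/wrack.png",c["img"]); np.savez("wrack.npz",**c)
```

```text
tin t 3.12 p [ 0.5343 -0.2893  0.2501] F [ 0.4355 -0.2713 -0.1696] w 1.002
rack t 4.43 p [0.6533 0.0207 0.235 ] F [-0.7738  0.4307 -0.9606] w 0.999
```

View pics/wtin.png

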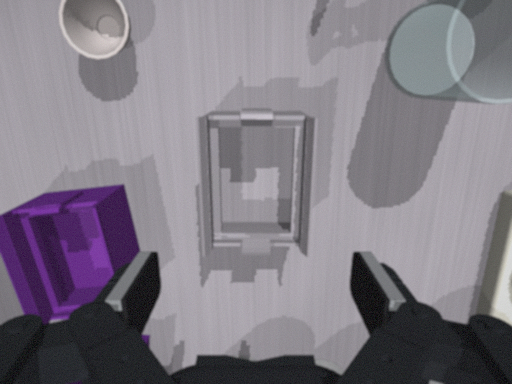

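View pics/wrack.png

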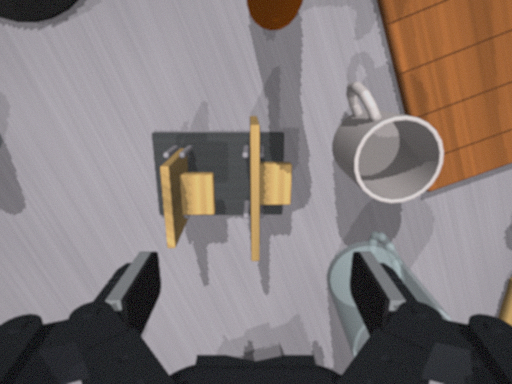

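The wrist view of the tin shows it spanning columns 207–307 and rows 110–248, with catches at (257,115) and (257,245). In the rack view the big lid's top edge runs along column 255, rows 117–261. I'll refine both numerically.

Run:
```python
from h import *
c=dict(np.load("wrack.npz")); P=cloud(c); im=c["img"]; hsv=cv2.cvtColor(im,cv2.COLOR_BGR2HSV)
bam=(hsv[...,0]>12)&(hsv[...,0]<28)&(hsv[...,1]>70)
m=bam&(P[...,2]>.088)&(P[...,2]<.106); m[:,:215]=0; m[:,280:]=0; m[:105]=0; m[275:]=0
v,u=np.nonzero(m); print(u.min(),u.max(),v.min(),v.max(),m.sum())
q=np.array([ray(c,a,b,.096) for a,b in zip(u,v)])
print("lid top",cv2.minAreaRect((q[:,:2]*1000).astype(np.float32)),q.mean(0),P[m].mean(0))
d=np.linalg.svd(q[:,:2]-q[:,:2].mean(0),full_matrices=False)[2][0]; print(np.degrees(np.arctan2(d[1],d[0])))
c=dict(np.load("wtin.npz")); im=c["img"];P=cloud(c)
cv2.imwrite("pics/wtin_crop.png",cv2.resize(im[100:260,195:320],None,fx=4.6,fy=3.75,interpolation=cv2.INTER_CUBIC)); 
z=P[...,2]*1000
print(z[180,198:320].astype(int)); print(z[150,198:320].astype(int)); print("col257",z[104:256,257].astype(int)); print("col235",z[104:256,235].astype(int))
```

```text
250 258 123 260 1180
lid top ((645.9942626953125, 4.3516387939453125), (130.16725158691406, 7.369340896606445), 68.84269714355469) [0.6479 0.0087 0.096 ] [0.6479 0.0087 0.0959]
-111.03498962121749
[85 86 88 87 86 83 82 81 79 76 76 69 62 54 54 55 54 54 53 55 55 53  5  4  3  4  4  2  3  4  4  4  3  4  4  3  3  3  4  2  5  3  3  3  4  3  2  5  4  3  3  2  4  4  3  3  5  3  2  4  4  4  4  3  4  4
  2  3  4  4  3  3  5  4  3  6  4  4  2  3  4  4  4  4  3  4  3  4  3  4  4  3  3 45 55 54 55 54 55 55 55 54 55 64 69 75 76 78 79 82 84 85 86 87 85 87  0 -1  0  0  0  0]
[86 86 86 84 83 81 79 78 77 73 68 60 55 54 55 55 56 55 54 54 53  4  3  3  3  3  4  5  3  4  4  4  4  2  5  3  3  4  5  3  5  3  4  3  3  2  4  2  5  4  4  3  4  3  3  3  4  3  5  4  3  3  2  3  2  3
  3  3  3  4  3  3  5  3  3  4  3  4  5  2  2  3  3  3  3  5  3  2  4  4  3  3  3  3  4 54 55 55 55 54 53 54 55 55 59 66 73 77 80 81 81 82 83 85 86 87 86  0  0  0  0  0]
col257 [ -1   0  -1   0  42  57  71  75  75  74  81  79  80  81  81  80  76  74  71  70  69  66  54   5   4   3   5   3   4   5   2   2   4   4 392   4   2   5   4  
[... 374 characters left out ...]
55  54  55  65  67  68  69  71  72  74  75  76  77  77  78
  80  81  80  79   1]
col235 [  0   0   0   0   1   0  -1  15  28  43  57  62  62  64  64  54  55  53  55  54  54  55   3   4   4   4   4   4   4   3   6   5   5   4   4   2   4   4   4   4   2   5   3   5   4   5   4   1   4
   4   4   3   3   4   4   4   5   3   3   3   3   3   2   3   4   4 392   3   4   3   3   3   3   3   3   4   3   3   4   4   3   4   1   4   3   5   5   3   4   4   4   4   2   3   4   5   3   5
   4   3   4   2   4   5   5   4   4   3   4   4   4   4   3   4   4   2   5   4   7   9  13  17  20  24  26  46  49  52  52  54  55  55  55  55  54  55  58  61  63  62  63  63   0   0   0   0   0
   0   0   0   1   0]
```

View pics/wtin_crop.png

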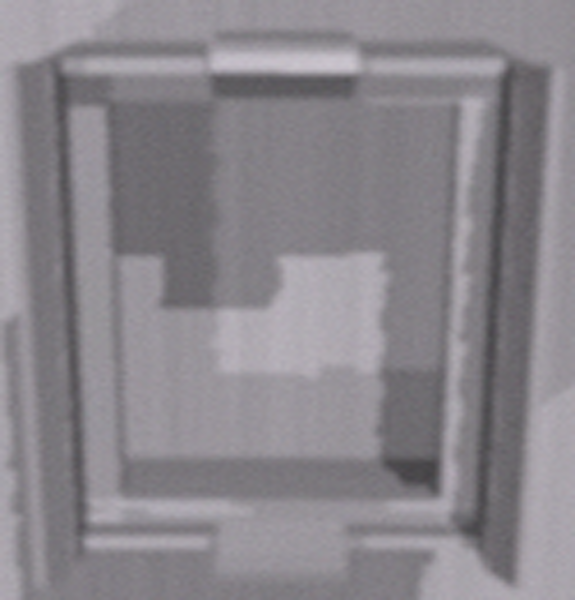

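Run:
```python
from h import *
c=dict(np.load("wtin.npz")); P=cloud(c)[95:262,190:325].reshape(-1,3)
def rot(y): a=np.radians(y); return np.array([[np.cos(a),np.sin(a)],[-np.sin(a),np.cos(a)]])
C=np.array([.534,-.31]); 
# yaw from lip slope points: regress per side at plane x = a + b*y + k*z
def side(sgn,yaw):
    q=(P[:,:2]-C)@rot(yaw).T; z=P[:,2]
    k=(sgn*q[:,0]>.04)&(sgn*q[:,0]<.075)&(abs(q[:,1])<.06)&(z>.0785)&(z<.0855)
    A=np.c_[np.ones(k.sum()),q[k,1],z[k]-.082]; s=np.linalg.lstsq(A,q[k,0],rcond=None)[0]; r=q[k,0]-A@s; return s,k.sum(),r.std()
for y in(-1.2,):
    l=side(-1,y);r=side(1,y);print(l,r)
    dy=-np.degrees((l[0][1]+r[0][1])/2); print("yaw",y+dy,"x centre offset",(l[0][0]+r[0][0])/2,"half",(r[0][0]-l[0][0])/2)
yaw=y+dy
q=(P[:,:2]-C)@rot(yaw).T; z=P[:,2]
for a,b in((.0605,.0655),):
    k=(abs(q[:,0])<.045)&(abs(q[:,0])>.02)&(z>a)&(z<b)&(abs(q[:,1])>.055)&(abs(q[:,1])<.085)
    for s in(1,-1):
        w=q[k&(s*q[:,1]>0),1]; print("end",s,len(w),np.percentile(w,[2,10,50,90,98]))
for s in(1,-1):
    k=(abs(q[:,0])<.013)&(z>.067)&(z<.078)&(s*q[:,1]>.05)&(s*q[:,1]<.085)
    A=np.c_[np.ones(k.sum()),z[k]-.072]; f=np.linalg.lstsq(A,q[k,1],rcond=None)[0]; print("nose",s,k.sum(),f,(q[k,1]-A@f).std())
    k=(abs(q[:,0])<.03)&(z>.070)&(z<.081)&(s*q[:,1]>.05)&(s*q[:,1]<.085); print("nose x",np.percentile(q[k,0],[1,50,99]))
k=(z>.052)&(z<.057)&(abs(q[:,0])<.055)&(abs(q[:,1])<.075); 
print("ledge",np.percentile(q[k],[.5,99.5],axis=0),z[k].mean())
k=(z<.02)&(abs(q[:,0])<.06)&(abs(q[:,1])<.075)
```

```text
(array([-0.0503,  0.0018, -0.5754]), np.int64(547), np.float64(0.0007596397997984429)) (array([0.0506, 0.0037, 0.5275]), np.int64(547), np.float64(0.0006245873200847648))
yaw -1.3583462503602655 x centre offset 0.00016884831193958103 half 0.050442831794892895
end 1 206 [0.0675 0.0676 0.069  0.0707 0.0708]
end -1 205 [-0.071  -0.0706 -0.0685 -0.0668 -0.0665]
nose 1 239 [0.0682 0.8542] 0.00468868306387326
nose x [-0.0147  0.0004  0.0146]
nose -1 228 [-0.0643 -0.5217] 0.0006642244652657345
nose x [-0.0139  0.0011  0.0151]
ledge [[-0.0474 -0.0672]
 [ 0.0477  0.071 ]] 0.05494814106990307
```

Run:
```python
from h import *
effector.move_gripper(.4,40)
p=np.array((.646,.0044,0))
arm.goto(p+(0,0,.13),down(-21.1)); st("above")
print(arm.servo_line(p+(0,0,.064),feed=.1,until_force=6)); st("down")
effector.move_gripper(0.0,40); st("closed")
arm.servo_line(p+(0,0,.12),feed=.08); st("lift")
c=cap("wrist"); cv2.imwrite("pics/wlift.png",c["img"]); np.savez("wlift.npz",**c)
arm.servo_line(p+(0,0,.30),feed=.2); st("lift")
c=cap("scene"); cv2.imwrite("pics/slift.png",c["img"])
```

```text
above t 5.54 p [0.6467 0.0044 0.1312] F [ 1.0063 -0.7911  0.452 ] w 0.400
False
down t 6.35 p [0.6465 0.0044 0.0649] F [0.6092 0.4766 0.2616] w 0.399
closed t 6.69 p [0.646  0.0045 0.0648] F [-2.7239  0.6248  5.9037] w 0.084
lift t 7.54 p [0.6457 0.0045 0.1194] F [-0.5566  0.0997 -1.5106] w 0.084
lift t 8.64 p [0.6457 0.0044 0.2986] F [-0.0957  0.6061 -1.7847] w 0.083
```

View pics/wlift.png

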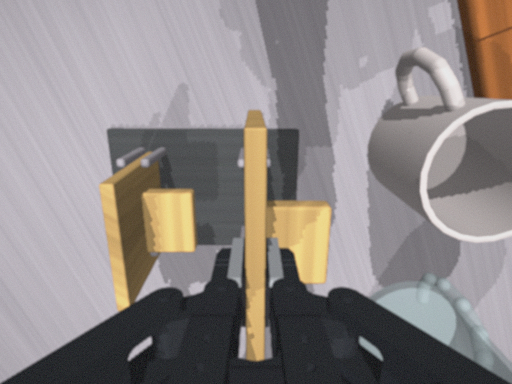

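View pics/slift.png

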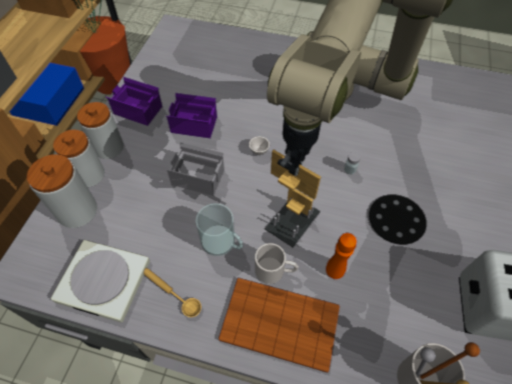

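The lid is held at its top edge, in the jaws at column 255, and the small lid is still in its slot. Before laying the lid down I'll check the toaster's clearance from the approach side.

Run:
```python
from h import *
c=dict(np.load("top0.npz")); P=cloud(c)
k=(P[...,2]>.03)&(P[...,1]>.4)&(P[...,2]<.4)&(P[...,0]>.5); q=P[k]; print(len(q),np.percentile(q,[1,99],axis=0))
k=(P[...,2]>.15)&(P[...,2]<.25)&(abs(P[...,1]-.19)<.08)&(P[...,0]>.55)&(P[...,0]<.8); print("mill",P[k].mean(0))
for th,z in((25,.30),(25,.0345)):
    az=-80;a=np.radians(az);h=np.array([np.cos(a),np.sin(a),0])
    print(arm.inverse_kinematics(np.array([.518,.3135,z])-h*.013,lay(az,th,1)))
```

```text
5210 [[0.6311 0.4043 0.0346]
 [0.997  0.6534 0.2244]]
mill [0.7242 0.1586 0.1888]
[ 0.7024  0.767   0.8181 -1.0695  2.038   1.8264]
[ 0.7024  1.0406  1.0295 -0.9254  1.7705  2.2567]
```

Run:
```python
from h import *
az=-68;th=25;a=np.radians(az);h=np.array([np.cos(a),np.sin(a),0]);o=lay(az,th,1)
b=np.array([.518,.3135,0])-h*.013
print(arm.inverse_kinematics(b+(0,0,.0345),o))
arm.goto(b+(0,0,.30),o); st("high")
arm.servo_line(b+(0,0,.075),feed=.2); s=st("low")
c=cap("scene"); cv2.imwrite("pics/slay.png",c["img"][130:330,290:512].repeat(3,0).repeat(3,1))
print(arm.servo_line(b+(0,0,.028),feed=.03,until_force=4)); st("touch")
```

```text
[ 0.7336  0.9861  1.1854 -1.019   1.5881  2.2546]
high t 10.13 p [0.5137 0.3248 0.2999] F [ 0.1196  0.496  -1.6533] w 0.088
low t 11.41 p [0.5135 0.3258 0.0763] F [ 0.2737  0.4254 -1.4201] w 0.086
True
touch t 12.68 p [0.5131 0.3255 0.0342] F [-0.2313  0.3167  3.9039] w 0.090
```

View pics/slay.png

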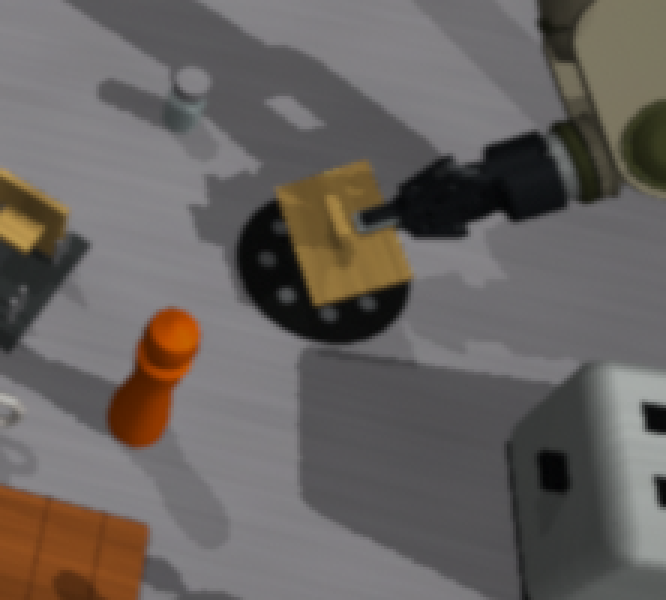

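The scene view shows the lid over the trivet, grip up, with the gripper clear of the toaster. First contact came at the predicted height. Next I'll roll it flatter about the touching edge, release and withdraw.

Run:
```python
from h import *
def M(o): return R.from_quat(np.array(o)[[1,2,3,0]]).as_matrix()
az=-68;m=M(lay(az,25,1)); p=monitor.state()["ee_pos"]
E=p+.059*m[:,1]-.004*m[:,0]
n=lay(az,20,1); m2=M(n); t=E-.059*m2[:,1]+.004*m2[:,0]+np.array([0,0,.0005])
arm.servo_line(t,feed=.03,frame=n); st("roll")
effector.move_gripper(.17,40); st("open")
arm.servo_line(t-.06*m2[:,1],feed=.06); st("back")
c=cap("scene"); cv2.imwrite("pics/slaid.png",c["img"][130:330,290:512].repeat(3,0).repeat(3,1))
```

```text
roll t 12.97 p [0.5123 0.3279 0.0298] F [-0.7721  1.343   2.8838] w 0.083
open t 13.21 p [0.5122 0.3276 0.03  ] F [-0.4818  1.4679  1.5876] w 0.172
back t 14.36 p [0.4912 0.3795 0.0504] F [ 0.0921  0.5464 -0.1321] w 0.167
```

View pics/slaid.png

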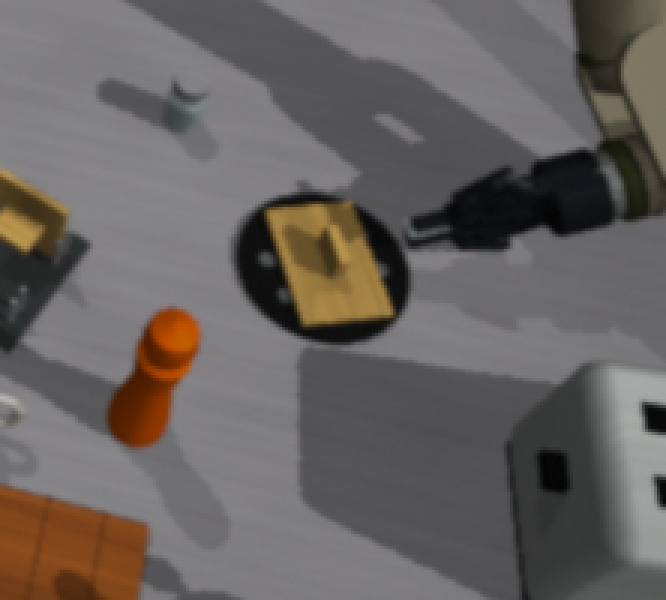

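The lid lies flat on the trivet, grip up, and has been let go. Next I'll raise the arm and measure it from above.

```bash
cat >> h.py <<'E'
def measlid(c,zt,reg=None,zlo=-.006,zhi=.006):
    """plate top at height zt: rect of bamboo points; grip top +34mm"""
    P=cloud(c); hsv=cv2.cvtColor(c["img"],cv2.COLOR_BGR2HSV); z=P[...,2]
    bam=(hsv[...,0]>10)&(hsv[...,0]<30)&(hsv[...,1]>60)
    out={}
    for nm,zz in(("plate",zt),("grip",zt+.034)):
        m=(bam&(abs(z-zz)<.007)).astype(np.uint8); n,l,s,_=cv2.connectedComponentsWithStats(m)
        m=(bam&(abs(z-zz)<.007)) if nm=="grip" and reg is None else l==1+np.argmax(s[1:,4])
        v,u=np.nonzero(m); q=np.array([ray(c,a,b,zz) for a,b in zip(u,v)])
        r=cv2.minAreaRect((q[:,:2]*1000).astype(np.float32)); out[nm]=(r,np.median(z[m]),m.sum())
    return out
E
python3 - <<'E'
from h import *
p=monitor.state()["ee_pos"]; arm.servo_line(p+(-.02,.05,.08),feed=.2)
effector.move_gripper(.6)
y=np.radians(22); arm.goto(np.array((.518,.3135,.21))+.0*np.array((np.cos(y),np.sin(y),0)),down(-68)); st("view")
c=cap("wrist"); cv2.imwrite("pics/wlaid.png",c["img"]); np.savez("wlaid.npz",**c)
print(measlid(c,.014,1))
E
```

```text
view t 16.48 p [0.5175 0.3137 0.2091] F [ 0.466   0.2094 -0.0813] w 0.601
{'plate': (((516.0874633789062, 318.09564208984375), (130.60130310058594, 91.55378723144531), 22.309818267822266), np.float64(0.01391413267907185), np.int64(9750)), 'grip': (((710.4743041992188, 174.83213806152344), (40.2691535949707, 16.74556541442871), 53.24126434326172), np.float64(0.04780007466404427), np.int64(637))}
```

View pics/wlaid.png

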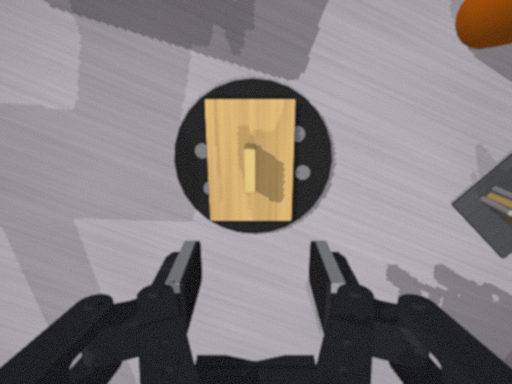

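The wrist view shows the lid flat inside the trivet disc, with its plate at columns 205–297, rows 98–221, and the grip at (250,168). I'll grasp the grip and carry the lid to above the tin.

Run:
```python
from h import *
c=dict(np.load("wlaid.npz")); print("grip ray",ray(c,250,168,.048))
p=np.array((.5161,.3181,0)); o=down(-67.7)
arm.goto(p+(0,0,.10),o); effector.move_gripper(.4)
print(arm.servo_line(p+(0,0,.0205),feed=.1,until_force=6)); st("down")
effector.move_gripper(0,50); st("closed")
arm.servo_line(p+(0,0,.10),feed=.1); st("lift")
arm.servo_line(p+(0,0,.24),feed=.25)
arm.goto((.5342,-.3098,.22),down(-1.36)); st("tin")
c=cap("wrist"); cv2.imwrite("pics/wcarry.png",c["img"]); np.savez("wcarry.npz",**c)
c=cap("scene"); cv2.imwrite("pics/scarry.png",c["img"]); np.savez("scarry.npz",**c)
```

```text
grip ray [0.5187 0.3183 0.048 ]
False
down t 18.29 p [0.5165 0.3182 0.0211] F [0.341  0.3794 0.0381] w 0.400
closed t 18.62 p [0.5165 0.3182 0.0213] F [-0.4753  0.5774  5.2038] w 0.131
lift t 19.56 p [0.5157 0.3179 0.0992] F [ 0.1011  0.2217 -0.7155] w 0.128
tin t 22.51 p [ 0.5345 -0.3092  0.2199] F [-0.0888 -0.4915 -1.29  ] w 0.128
```

View pics/wcarry.png

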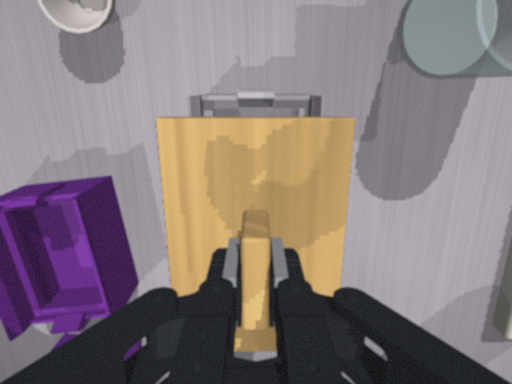

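View pics/scarry.png

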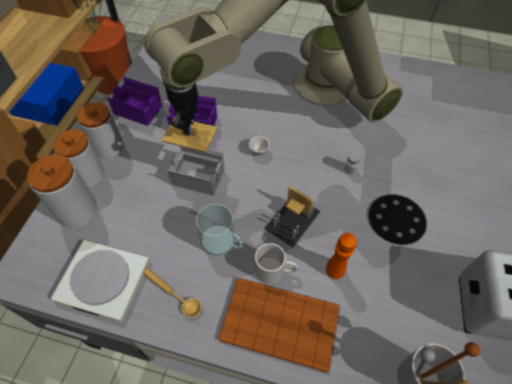

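The lid is held by its grip over the tin. The plate's near-camera edge is at row 117, columns 158–355, and the tin is visible below it. I'll now compute the lid's pose in the hand.

```bash
cat >> h.py <<'E'
def inhand(c,tcp,yaw):
    P=cloud(c); hsv=cv2.cvtColor(c["img"],cv2.COLOR_BGR2HSV)
    bam=(hsv[...,0]>10)&(hsv[...,0]<30)&(hsv[...,1]>60)
    m=bam&(abs(P[...,2]-(tcp[2]-.0065))<.012); m[:60]=0
    m=cv2.morphologyEx(m.astype(np.uint8),cv2.MORPH_OPEN,np.ones((3,3)))>0
    p=P[m]; A=np.c_[np.ones(len(p)),p[:,:2]-tcp[:2]]; s=np.linalg.lstsq(A,p[:,2],rcond=None)[0]
    for _ in range(3):
        r=p[:,2]-A@s; k=abs(r)<.003; s=np.linalg.lstsq(A[k],p[k,2],rcond=None)[0]
    a=np.radians(yaw); Rz=np.array([[np.cos(a),np.sin(a)],[-np.sin(a),np.cos(a)]])
    print("top z at tcp",s[0]-tcp[2],"tilt x,y deg",np.degrees(Rz@s[1:]),len(p))
    v,u=np.nonzero(m); q=np.array([ray(c,x,y,s[0]) for x,y in zip(u,v)])[:,:2]
    q=(q-tcp[:2])@Rz.T
    lx=[];rx=[];Y=[]
    for y in np.arange(-.01,.06,.002):
        k=abs(q[:,1]-y)<.0012
        if k.sum()<30: continue
        lx.append(q[k,0].min());rx.append(q[k,0].max());Y.append(y)
    fl=np.polyfit(Y,lx,1);fr=np.polyfit(Y,rx,1); print("L",fl,"R",fr,"width",fr[1]-fl[1],"yaw deg",-np.degrees((fl[0]+fr[0])/2))
    top=[]
    X=np.arange(-.035,.036,.002)
    for x in X:
        k=abs(q[:,0]-x)<.0012; top.append(q[k,1].max())
    ft=np.polyfit(X,top,1); print("far edge y",ft[1],"slope deg",np.degrees(ft[0]))
    print("lid centre in tool (x,y):",(fl[1]+fr[1])/2, ft[1]-.065)
E
python3 - <<'E'
from h import *
c=dict(np.load("wcarry.npz")); inhand(c,monitor.state()["ee_pos"],-1.36)
E
```

```text
top z at tcp -0.007345261783386486 tilt x,y deg [ 0.007  -0.1134] 27640
L [-0.0015 -0.0448] R [0.0004 0.0441] width 0.08881891540377818 yaw deg 0.03178754491301793
far edge y 0.0640929024991157 slope deg 0.25097839414527773
lid centre in tool (x,y): -0.00035108060322293355 -0.0009070975008843019
```

Run:
```python
from h import *
arm.servo_line((.5344,-.3095,.112),feed=.12); arm.sleep(.2); s=st("near")
c=cap("wrist"); cv2.imwrite("pics/wnear.png",c["img"]); inhand(c,s["ee_pos"],-1.36)
t=np.array((.5344,-.3095))+np.clip(np.array((.5345,-.3092))-s["ee_pos"][:2],-.001,.001)
print("cmd",t)
r=arm.servo_line((t[0],t[1],.084),feed=.03,until_force=5); st("set %s"%r)
c=cap("wrist"); cv2.imwrite("pics/wset.png",c["img"]); np.savez("wset.npz",**c)
```

```text
near t 23.86 p [ 0.5346 -0.3097  0.1126] F [ 0.3555 -0.3375 -2.1842] w 0.127
top z at tcp -0.0072579839326955 tilt x,y deg [ 0.0537 -0.1634] 27785
L [ 0.0012 -0.0449] R [0.0008 0.0441] width 0.08905746752183112 yaw deg -0.058912352096961836
far edge y 0.06422624548954912 slope deg 0.010919502936752538
lid centre in tool (x,y): -0.0004085880959288357 -0.0007737545104508775
cmd [ 0.5343 -0.309 ]
set True t 24.73 p [ 0.5344 -0.3091  0.0855] F [-0.0589  0.1866  2.1376] w 0.131
```

View pics/wset.png

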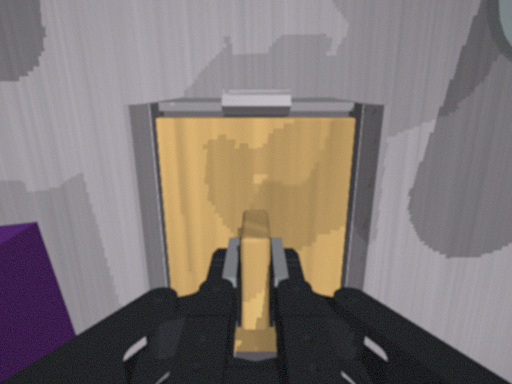

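The lid sits between the long walls with even gaps and rests on the catch noses, with contact at TCP z = 85.5 mm. I'll release it, look from above, then press each end.

Run:
```python
from h import *
effector.move_gripper(.35); s=st("rel"); p=s["ee_pos"]
arm.servo_line((p[0],p[1],.16),feed=.12)
arm.goto((.534,-.29,.25),down(-1.36)); st("view")
c=cap("wrist"); cv2.imwrite("pics/wset2.png",c["img"]); np.savez("wset2.npz",**c)
P=cloud(c)[95:262,190:325].reshape(-1,3); a=np.radians(-1.36); q=(P[:,:2]-(.5342,-.3098))@np.array([[np.cos(a),np.sin(a)],[-np.sin(a),np.cos(a)]]).T
for y in(-.055,-.035,.035,.055):
    k=(abs(q[:,1]-y)<.005)&(abs(q[:,0])<.035)&(P[:,2]>.05); print(y,np.median(P[k,2]),k.sum())
```

```text
rel t 25.10 p [ 0.5339 -0.3088  0.085 ] F [-0.9849  0.3932  0.2276] w 0.351
view t 26.33 p [ 0.534  -0.2898  0.2499] F [ 0.3743  0.0664 -0.8264] w 0.351
-0.055 0.0786100280711652 559
-0.035 0.07859402205985203 542
0.035 0.08020183503213535 1473
0.055 0.07838359807633796 739
```

View pics/wset2.png

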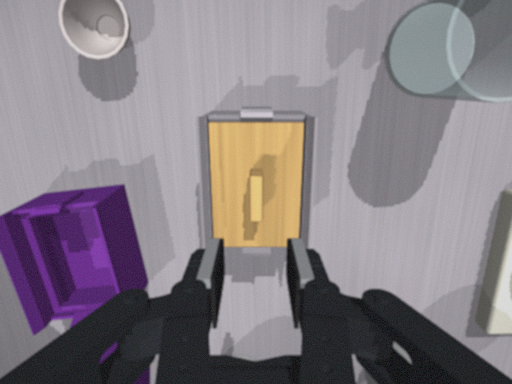

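```bash
cat > press.py <<'E'
from h import *
import sys
def press(d,zmin=.0605,F=22):
    a=np.radians(-1.36); p=np.array([.5342,-.3098])+d*np.array([-np.sin(a),np.cos(a)])
    arm.goto((p[0],p[1],.14),down(-1.36)); arm.servo_line((p[0],p[1],.086),feed=.12)
    r=arm.servo_line((p[0],p[1],zmin),feed=.03,until_force=F); s=st("press %.3f %s"%(d,r))
    arm.servo_line((p[0],p[1],.14),feed=.12)
def look(n):
    arm.goto((.534,-.29,.25),down(-1.36)); st("view")
    c=cap("wrist"); cv2.imwrite(f"pics/{n}.png",c["img"]); np.savez(n+".npz",**c)
    P=cloud(c)[95:262,190:325].reshape(-1,3); a=np.radians(-1.36); q=(P[:,:2]-(.5342,-.3098))@np.array([[np.cos(a),np.sin(a)],[-np.sin(a),np.cos(a)]]).T
    for y in(-.055,-.035,.035,.055):
        k=(abs(q[:,1]-y)<.005)&(abs(q[:,0])<.035)&(abs(q[:,0])>.01)&(P[:,2]>.05); print(y,np.median(P[k,2]),k.sum())
E
python3 - <<'E'
from press import *
effector.move_gripper(0,30); st("shut")
press(.046); press(-.046); look("wp1")
E
```

```text
shut t 26.77 p [ 0.5339 -0.2901  0.2495] F [ 0.3739 -0.5582  0.5741] w -0.001
press 0.046 True t 28.66 p [ 0.5355 -0.2641  0.0631] F [-1.1407  1.2238  5.5421] w -0.001
press -0.046 True t 31.25 p [ 0.533  -0.3556  0.0631] F [-0.1754 -0.4647  4.9826] w 0.005
view t 32.62 p [ 0.5339 -0.2897  0.2495] F [-0.263  -0.6583 -0.5598] w 0.003
-0.055 0.06306413098141359 383
-0.035 0.06308646144266197 406
0.035 0.06292794548176764 499
0.055 0.06299902514350395 508
```

View pics/wp1.png

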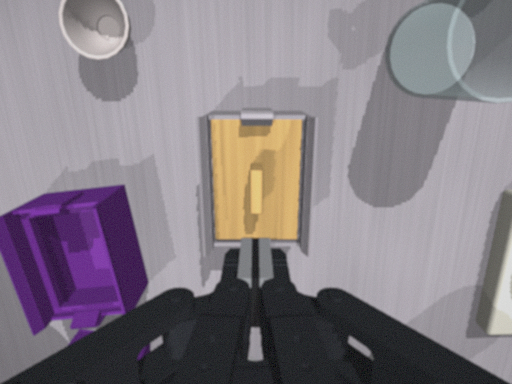

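The plate top measures 63.0 mm at both ends, so it is home. Next I'll check that both catches have sprung back, and that the bystanders haven't moved.

Run:
```python
from h import *
arm.goto((.534,-.36,.27),down(-1.36))
c=cap("wrist"); cv2.imwrite("pics/wfin.png",cv2.resize(c["img"][20:250,170:350],None,fx=3,fy=2.6,interpolation=cv2.INTER_CUBIC))
d=dict(np.load("wtin.npz")); a=np.radians(-1.36); Rz=np.array([[np.cos(a),np.sin(a)],[-np.sin(a),np.cos(a)]])
for n,cc in(("before",d),("now",c)):
    P=cloud(cc).reshape(-1,3); q=(P[:,:2]-(.5342,-.3098))@Rz.T; z=P[:,2]
    for s in(1,-1):
        k=(abs(q[:,0])<.012)&(z>.0785)&(z<.084)&(s*q[:,1]>.055)&(s*q[:,1]<.09)
        k2=(abs(q[:,0])<.012)&(z>.0665)&(z<.0735)&(s*q[:,1]>.055)&(s*q[:,1]<.09)
        print(n,s,"nose top y",k.sum(),np.percentile(q[k,1],[5,50,95]) if k.sum() else None,"low y",k2.sum(),np.percentile(q[k2,1],[5,50,95]) if k2.sum() else None)
P=cloud(c).reshape(-1,3); q=(P[:,:2]-(.5342,-.3098))@Rz.T; z=P[:,2]
for y in(-.055,-.04,.04,.055):
    k=(abs(q[:,1]-y)<.005)&(abs(q[:,0])<.038)&(abs(q[:,0])>.018)&(z>.04)&(z<.1); print(y,np.median(z[k]),k.sum())
arm.goto((.40,-.1,.35),down(-1.36)); st()
t=cap("top"); cv2.imwrite("pics/topfin.png",t["img"]); o=dict(np.load("top0.npz"))
df=cv2.absdiff(t["img"],o["img"]).max(2); cv2.imwrite("pics/diff.png",((df>25)*255).astype(np.uint8))
```

```text
before 1 nose top y 158 [0.0681 0.0701 0.0727] low y 100 [0.0612 0.0635 0.0758]
before -1 nose top y 123 [-0.073  -0.0697 -0.0676] low y 129 [-0.0652 -0.0634 -0.0616]
now 1 nose top y 192 [0.0671 0.0701 0.0729] low y 130 [0.0614 0.063  0.0652]
now -1 nose top y 133 [-0.0734 -0.0704 -0.0679] low y 105 [-0.0653 -0.0635 -0.0616]
-0.055 0.06302873762416017 336
-0.04 0.06295563259282141 352
0.04 0.0629103174744031 440
0.055 0.06300472343928709 440
 t 34.27 p [ 0.4005 -0.1006  0.3496] F [-0.0417 -0.0416 -0.4304] w -0.001
```

View pics/wfin.png

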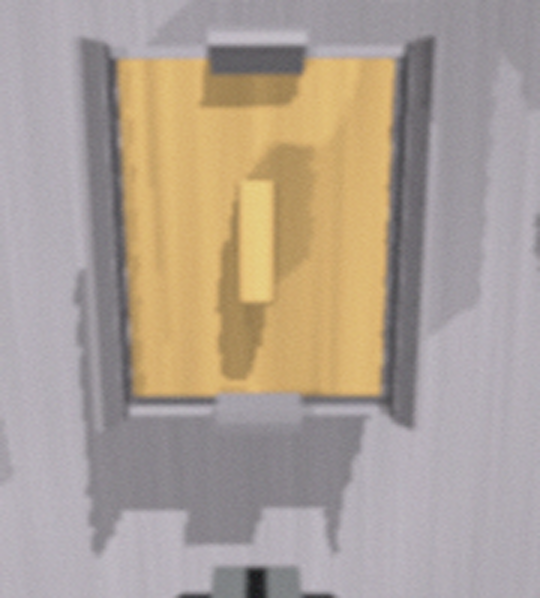

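View pics/topfin.png

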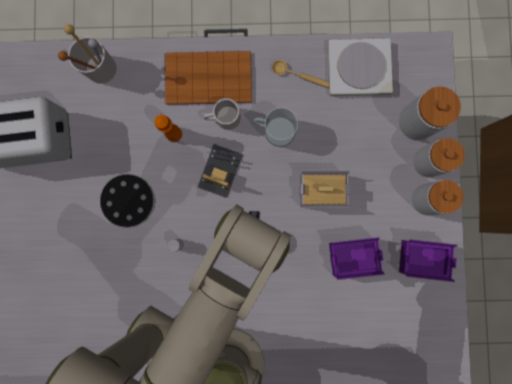

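View pics/diff.png

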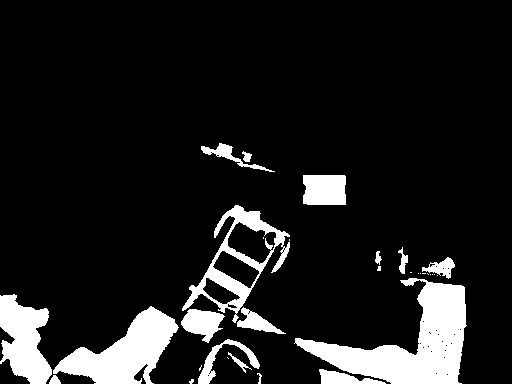

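The final views show the lid home in the tin with both noses over its ends. In the top-view difference, only the lid, the arm and shadows have changed. Handing in.

Run:
```python
from h import *
c=cap("scene"); cv2.imwrite("pics/sfin.png",c["img"]); st(); print(arm.finish_job())
```

```text
t 34.37 p [ 0.4006 -0.1008  0.3494] F [-0.1144 -0.2582  0.0453] w 0.002
the job is handed in; nothing more can be done
None
```

View pics/sfin.png

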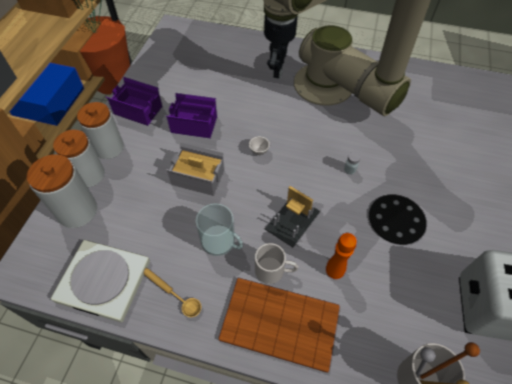

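The larger lid is fully home in the steel tin under both catches, and the job was handed in at about 34 s of the 72 s allowed. I pinched the lid by its top edge, laid it flat on the trivet with its grip up and let go. I then took it by the grip, set it on the catch noses, released it and pressed each end with the shut fingers.

- **Fit:** the plate's top face measured 62.9–63.0 mm near both ends (63 mm is home). Both catch noses are within 1 mm of where they were before, overhanging the plate.
- **Surroundings:** comparing the top view before and after shows only the lid, the arm and shadows changed, and the small lid is still in its slot. The arm hid the ramekin in that last top view; the wrist views before and after and the final scene view show it in its place.
- **On the trivet:** I released the lid there at about 20° tilt with one edge touching, so its near edge dropped roughly 2–3 cm to flat.

No check failed or disagreed.

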